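# Screw the lid onto the spray gun's cup

### The arm

A 6-joint arm with a two-finger parallel gripper is mounted at the origin on the work surface. World frame = base frame: x ahead of the robot, y to its left, z up, the work surface at z = 0. Lengths are in m, angles in rad, forces in N, time in s.
With the tool pointing down it reaches from about 0.325 to 0.925 m from the base axis. Payload 3.1 kg.
Tool frame: the origin (TCP) lies on the centre line of the jaws, within the pads' length; the fingertips stand 8 mm ahead of it and the grasp point (between the pads) lies 11 mm behind it; z points along the fingers, x is the direction in which the jaws open and shut, and the axes are right-handed (so a half turn about z gives the same grasp; the last joint's range is limited). The gripper opens to 85 mm and grips with 20 to 120 N. Pads are 22 mm wide; open, the fingers measure 114 mm over their backs; the gripper's body (76 mm by 85 mm) begins 54 mm behind the grasp point. The pads swing forward as they close: fully open they stand 13 mm farther back than shut.
Start: joints at [-1.3, 0.217, 1.613, -0, 1.311, -0.112], TCP at [0.233, -0.58, 0.239] pointing down, gripper open.
Joint ranges: [-2.75, 2.75], [-0.78, 2.1], [0.31, 2.55], [-1.13, 4.27], [0.13, 2.63], [-2.58, 2.58]. Speed limits (rad/s): [2.79, 2.79, 3.14, 3.14, 3.14, 3.14].

### API

Orientations are given as a 3x3 rotation matrix whose columns are the frame's x, y, z axes.
In Python, from cell import manip gives the robot as it stands. The module is installed in compiled form; this text tells all that it offers.
- The arm moves only by the tool carry_out, never from a script. Its argument "plan" is a list of rows, each a list of 5 numbers: the closure in counts, from 0 (fully open) to 255 (shut), then the shift along the world's x, y, z in mm, then the turn about the world's z in degrees. In form: [[grip, dx, dy, dz, turn], ...]. A call has 1 to 8 rows; each row is the pose to reach, as a shift and turn from the pose commanded when the call began; what a row does not reach only later rows make up. A row lasts 1/12 s, in which the tool goes at most 41.7 mm and 7.16 degrees, less where a joint would pass 70% of its speed; a pose out of reach is approached as far as the arm can. A call with a gripper value outside its range is refused whole. The fingers move at their own pace and stop on an object; "newtons" is the grip in N (left out, the last holds). Time passes only in rows, so rows that repeat a pose let the fingers close. It gives the time, the measured TCP pose, the force and the opening at its end, in the units of the state.
- manip.read_state(): the state, without advancing time (a new reading comes with each control period).
- manip.grab_frame(name): name is "side" or "top"; returns (picture, depth): 480x640x3 uint8, red, green, blue; 480x640 float32, m along the optical axis (not along the pixel's ray), 0 where there is no reading.
- manip.get_calibration(name): a dict with "fx", "fy", "cx", "cy" (pixels), "R" (3x3) and "t" (3): a world point X has camera coordinates R X + t. Camera axes: x right, y down, z forward; pixel columns grow to the right and rows downward; lengths in m; the calibration is good to about 2 mm. A picture is of the moment at which its call begins. get_calibration takes no time and is no camera call.
- manip.sign_off(): hands the job in, once; it reports no verdict.
Trained networks look in the newest picture that a camera, given by its name, has taken for a name from the list of things; names that differ only in an ending like _2 or _b are one class to them, and where a whole thing is asked for, a point or a joint stands for the part that bears it (a point fixed in the world has none). Each returns a list of dicts, best first, with "confidence" (0 to 1); they miss things now and then, are a little off and sometimes report something else, mostly with a low value. They report only what shows in the picture. A call takes as long as a camera call. They do not tell look-alikes from the thing itself.
- manip.boxes_of(camera, thing): "at" ([x, y, z] in m, in the coordinates of the camera as it stood for that picture, good to about 4 mm: the middle of the surface that is visible of it).
- manip.regions_of(camera, thing): "mask" (480x640 bool, what is visible of it).
- manip.landmark_of(camera, thing): "at" ([x, y, z] in m, in the coordinates of the camera as it stood for that picture, good to about 4 mm: a listed point, or the origin of a listed thing).
The state is a dict: "clock": time; "qpos": joint angles; "dq": joint speeds; "joint_efforts": joint torques, N m; "ee_pos": TCP position; "eef_rot": TCP orientation; "ft_force": force on the tool from outside, world axes, zero at the start; "ft_torque": the same for the moment, N m; "width": finger opening in m.
Only numpy, scipy, OpenCV 4.12 (cv2) and the standard library are available. Lean on these libraries where they do the work, as an engineer would, in place of code of your own. Each camera call takes 0.05 s, during which the arm holds its last target. There are 200 camera calls.

### The job

Put the small black lid on the cup of the spray gun that hangs in its bench stand. Start the thread the careful way, so that it cannot cross: resting lightly on the cup, turn the lid backward (anticlockwise from above) until it climbs the thread and drops off the thread starts, then screw it forward until it is fully home and hand-tight. Never force it, leave the other things on the bench where they are, and let go at the end.

Things in the scene. Friction and masses are not known exactly. Their poses are not given: they have to be found in the camera images.
- lid_mid (a point): Centre (half-way up, on the axis) of the small black screw lid that lies open side down near the middle of the green mat; z up its axis. Outside diameter 63.5 mm with upright grip ribs, 24 mm tall: underside 12 mm below this point, flat top 12 mm above, with a white vent plug (10 mm wide) 3 mm higher in the middle. About 35 g.
- lid: The black lid again: origin at the centre of its underside, z up its axis. Skirt 2.5 mm thick; the ceiling inside is 21 mm above the underside. Four round lugs of 3 mm diameter point inward from the skirt, 90 degrees apart, middles 7.5 mm above the underside, reaching in to 24 mm from the axis.
- cup_rim (a point): Centre of the open mouth of the gun's cream nylon cup, in the plane of its rim, 250 mm above the bench; z up. Neck diameter 45.2 mm, with a thread out to 55.2 mm; 24 mm below the rim the cup widens to 59 mm. Gun, cup and stand are rigid and fixed.
- thread_top (a point): On the cup's axis 3 mm below the rim, level with the blunt top ends of the four thread starts, 90 degrees apart. Clockwise (from above) tightens; lead 7.2 mm per quarter turn; thread 2.6 mm thick, 1.6 mm of play. Where round the neck the starts lie differs every time and no reading tells it: feel for it. Set on the thread anywhere, the lid rests with lid_mid 4.2 mm below to 3 mm above the rim.
- cup_neck (a point): On the cup's axis 9 mm below the rim: where lid_mid is when the lid meets the rim. Turned backward the lid climbs with the lead to 3 mm above the rim, then drops 7.2 mm. From there forward it sinks with the lead, meets the rim after 60 degrees, bears on it with some 4 N after 92 and 20 N after 100 (hand-tight; 0.05 to 0.3 N m is felt), giving 0.5 mm; 60 N, after 110, spoils it.
- gun: Spray gun, stand and cup in one: dark base plate 150 x 110 mm; origin at its underside, straight below the cup's axis; x points away from the nozzle (brass air cap at -x, handle at +x). Nothing of it but the cup stands higher than 165 mm.
- mat: Green parts mat, 200 x 200 x 3 mm, fixed flat on the bench; origin at the centre of its underside. The lid lies near its middle, a spanner along its +x edge, a brass air cap near its +y edge.
- spanner: Steel spanner 130 mm long, lying on the mat; leave it alone.
- air_cap: Spare brass air cap, 26 mm in diameter, 16 mm tall, on the mat; leave it alone.
- paint_tin: White and blue paint tin, 100 mm in diameter, 108 mm tall, near the back of the bench; leave it alone.
- thinner: White plastic bottle with a red cap, 72 mm in diameter, 190 mm tall, near the back; leave it alone.
- mixing_cup: White mixing cup, 80 mm in diameter at the mouth, 95 mm tall, near the back; leave it alone.
- tape: Roll of yellow masking tape, 100 mm in diameter, 25 mm tall, near the back; leave it alone.
- big_lid: White lid of a larger cup, 92 mm in diameter, 20 mm tall, on the left side of the bench; it fits nothing here, leave it alone.
- brush: Paint brush 190 mm long on the right side of the bench; leave it alone.
Mind the look-alikes: they are no part of the job. Several things have the shape of the lid; the one meant has the colours described above.

How it is judged:
On the way, in this order (a step that is already met when the one before it is completed fails the run):
1. the lid, level and resting on the thread, is turned backward up to the top of the thread (its middle 2.2 to 4.5 mm above the rim) (z of lid_mid in the frame of cup_rim between 0.0022 and 0.0045 m and contact force between lid and cup_thread above 0.2 N and horizontal distance between lid_mid and cup_rim below 0.003 m and angle between lid_mid's own z axis and vertical below 0.06 rad).
2. the lid has dropped off the thread starts, level (its middle at least 2.5 mm below the rim) (z of lid_mid in the frame of cup_rim below -0.0025 m and horizontal distance between lid_mid and cup_rim below 0.003 m and angle between lid_mid's own z axis and vertical below 0.06 rad), for 0.1 s.
At the end, for the whole second after the job is handed in: The lid sits fully home on the cup: its middle 8 to 11.5 mm below the rim's plane (9 when it just touches), on the axis within 3 mm, level within 0.04 rad, clamped on the rim with more than 2 N by the tightened thread (a loose lid bears with its weight only), at rest and released (z of lid_mid in the frame of cup_rim between -0.0115 and -0.008 m and horizontal distance between lid_mid and cup_rim below 0.003 m and angle between lid_mid's own z axis and vertical below 0.04 rad and contact force between lid and gun above 2 N and linear speed of lid below 0.01 m/s).
It fails at once if the thread is forced (more than 60 N between the lid and the thread, or between the lid and the cup) (contact force between lid and cup_thread above 60 N or contact force between lid and gun above 60 N).
It fails at once if the lid is cross-threaded (below the top of the thread, tilted more than 0.12 rad) (z of lid_mid in the frame of cup_rim between -0.013 and 0.001 m and horizontal distance between lid_mid and cup_rim below 0.015 m and angle between lid_mid's own z axis and vertical above 0.12 rad).
It fails at once if another thing on the bench is moved more than 25 mm (distance of any of spanner, air_cap, paint_tin, thinner, mixing_cup, tape, big_lid, brush from where it was at the start of the episode above 0.025 m).
It also fails if it takes over 67 s, if anything falls off the work surface, if the arm or the gripper's body presses on something with over 40 N, if the wrist force passes 120 N, or if a joint passes its speed limit or range.

## Working session

There is one attempt and no reset: what is moved stays moved. The work goes in short steps, Python scripts to look and compute and a tool call to move; the robot and the scene stay as the last step left them, time stands still between calls to the robot, and variables do not carry over. Pictures are saved under pics/ and viewed, about 8 in all and at most 12, crops included, and the job is handed in when it is done.

Besides the shell and the picture viewer there is one more tool, called by a JSON object that holds its "api" and its "payload", one argument or row to a line. carry_out: Moves the arm, as the interface text tells. Its arguments: {"type":"object","properties":{"plan":{"type":"array"},"newtons":{"type":"number"}},"required":["plan"]}

```bash
mkdir -p pics; cat > h.py <<'E'
import numpy as np, cv2
from cell import manip
def w(cam,p):
    c=manip.get_calibration(cam); return np.array(c["R"]).T@(np.array(p)-np.array(c["t"]))
def px(cam,X):
    c=manip.get_calibration(cam); p=np.array(c["R"])@np.array(X)+np.array(c["t"]); return p[0]/p[2]*c["fx"]+c["cx"],p[1]/p[2]*c["fy"]+c["cy"]
def cloud(cam,d):
    c=manip.get_calibration(cam); v,u=np.mgrid[:480,:640]
    P=np.stack([(u-c["cx"])/c["fx"]*d,(v-c["cy"])/c["fy"]*d,d],-1)
    return (P-np.array(c["t"]))@np.array(c["R"])
E
python3 - <<'E'
from h import *
np.set_printoptions(precision=4,suppress=True)
for c in("top","side"):
    im,d=manip.grab_frame(c); cv2.imwrite(f"pics/{c}0.png",im[...,::-1])
    np.savez(f"{c}0.npz",im=im,d=d)
    for t in("lid_mid","cup_rim","gun"):
        for r in manip.landmark_of(c,t)[:4]:
            X=w(c,r["at"]);print(c,t,round(r["confidence"],2),X,np.round(px(c,X)))
s=manip.read_state();print(s["clock"],s["ee_pos"],s["width"],s["qpos"],s["ft_force"])
E
```

```text
top lid_mid 0.72 [ 0.4603 -0.2189  0.0171] [395. 282.]
top lid_mid 0.71 [ 0.3312 -0.2111  0.0131] [392. 336.]
top cup_rim 0.82 [0.526  0.1491 0.2512] [230. 238.]
top cup_rim 0.75 [ 0.5876 -0.2012  0.0016] [386. 232.]
top gun 0.58 [0.5284 0.1527 0.0022] [244. 254.]
side lid_mid 0.96 [ 0.5817 -0.3729  0.0133] [344. 402.]
side lid_mid 0.93 [ 0.4576 -0.2156  0.0142] [293. 347.]
side lid_mid 0.86 [ 0.3321 -0.2073  0.0079] [246. 347.]
side cup_rim 0.62 [0.5306 0.1525 0.2534] [316. 186.]
side gun 0.63 [ 0.5299  0.1486 -0.0023] [315. 249.]
side gun 0.26 [ 0.7617  0.0765 -0.002 ] [392. 265.]
0.4 [ 0.2334 -0.5796  0.2391] 0.08548328842624929 [-1.3002  0.2171  1.6136  0.      1.3113 -0.1122] [ 0.9507 -0.4377  0.4758]
```

View pics/top0.png

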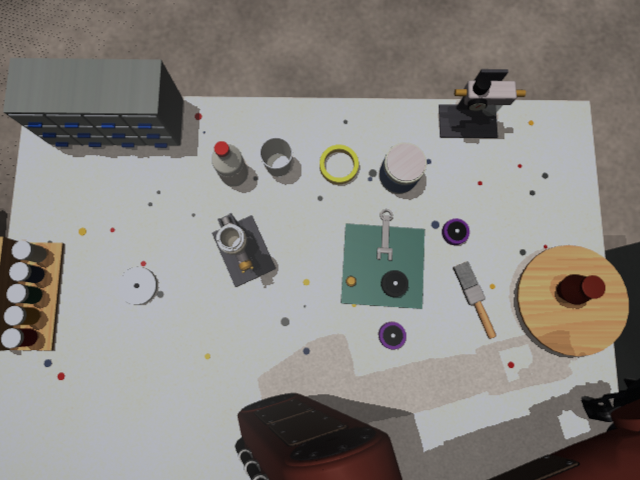

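```bash
python3 - <<'E'
from h import *
np.set_printoptions(precision=4,suppress=True)
z=np.load("top0.npz");im,d=z["im"],z["d"]
a=cv2.resize(im[200:360,320:480],(560,560));s=np.load("side0.npz")["im"]
b=cv2.resize(s[310:430,240:360],(560,560));
cv2.imwrite("pics/crop0.png",np.hstack([a,b])[:, :, ::-1][:, :].copy() if 0 else cv2.resize(np.hstack([a,b]),(800,400))[...,::-1])
for c in("top","side"):
    z=np.load(c+"0.npz");P=cloud(c,z["d"]);ok=z["d"]>0
    # rim
    m=ok&(abs(P[...,2]-.25)<.006)&(np.hypot(P[...,0]-.528,P[...,1]-.15)<.05)
    Q=P[m]; print(c,"rim",m.sum(),Q.mean(0),Q.min(0),Q.max(0))
    m=ok&(abs(P[...,2]-.027)<.007)&(np.hypot(P[...,0]-.459,P[...,1]+.217)<.045)
    Q=P[m]; print(c,"lid",m.sum(),Q.mean(0),Q.min(0),Q.max(0))
    m=ok&(abs(P[...,2]-.02)<.015)&(np.hypot(P[...,0]-.459,P[...,1]+.217)<.09)&(P[...,2]>.008)
    print(cv2.connectedComponentsWithStats(m.astype(np.uint8))[2])
E
```

```text
top rim 196 [0.528  0.1498 0.2481] [0.5012 0.1232 0.244 ] [0.5547 0.176  0.2539]
top lid 549 [ 0.4589 -0.2182  0.0271] [ 0.427  -0.2504  0.0203] [ 0.4902 -0.1868  0.0336]
[[     0      0    640    480 306470]
 [   377    248     16     12    102]
 [   405    252      1      1      1]
 [   409    253      1      1      1]
 [   373    254      1      1      1]
 [   401    254      1      1      1]
 [   387    256      1      1      1]
 [   410    257      1      1      1]
 [   415    256      1      1      1]
 [   370    261      1      1      1]
 [   392    261      1      1      1]
 [   405    261      1      1      1]
 [   408    261      1      1      1]
 [   374    262      1      1      1]
 [   380    263      1      1      1]
 [   403    263      1      1      1]
 [   388    264      1      1      1]
 [   415    264      1      1      1]
 [   368    267      1      1      1]
 [   389    267      2      1      2]
 [   381    269      1      1      1]
 [   381    270     28     28    576]
 [   404    270      1      1      1]
 [   409    272      1      1      1]
 [   410    274  
[... 1395 characters left out ...]
      1      1]
 [   279    339      1      1      1]
 [   317    341      1      1      1]
 [   276    346      1      1      1]
 [   310    347      1      1      1]
 [   325    350      1      1      1]
 [   307    353      1      1      1]
 [   313    355      1      1      1]
 [   310    359      1      1      1]
 [   302    361      1      1      1]
 [   283    363      1      1      1]
 [   274    364      1      1      1]
 [   315    365      1      1      1]
 [   279    367      1      1      1]
 [   274    369      1      1      1]
 [   308    368      1      1      1]
 [   279    371      1      1      1]
 [   282    371      1      1      1]
 [   298    372      1      1      1]]
```

Candidates: the all-black lid on the mat at (395,284), black lids with purple rings at (392,335) and (456,232), and the white lid at (139,286). I choose (395,284) and check it in one crop.

View pics/crop0.png

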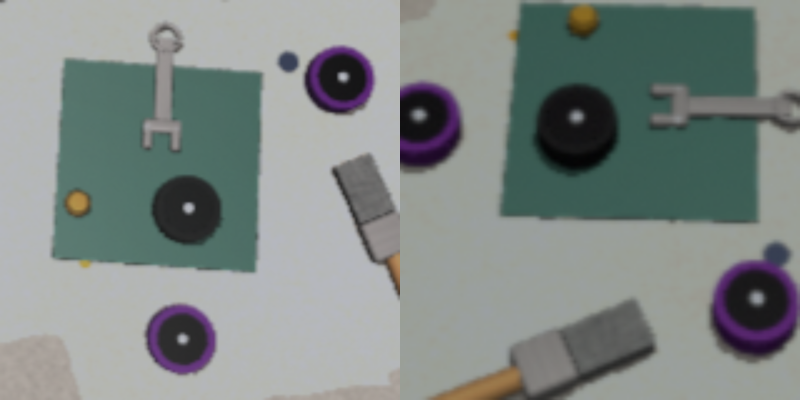

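```bash
python3 - <<'E'
from h import *
np.set_printoptions(precision=4,suppress=True)
s=manip.read_state();print(s["eef_rot"],s["ee_pos"],s["ft_force"],s["ft_torque"])
# spanner / air cap positions
for t in("spanner","air_cap"):
    for r in manip.boxes_of("top",t)[:2]: print(t,r["confidence"],w("top",r["at"]))
E
```

```text
[[ 0.3735 -0.9276 -0.0001]
 [-0.9276 -0.3735  0.0004]
 [-0.0004 -0.     -1.    ]] [ 0.2334 -0.5796  0.2391] [ 0.9507 -0.4377  0.4758] [-0.0179 -0.0265 -0.0312]
spanner 0.77 [ 0.5771 -0.2035  0.0046]
air_cap 0.46 [ 0.4394 -0.4098  0.0196]
air_cap 0.27 [ 0.7233 -0.2261  0.108 ]
```

The crop confirms it: the plain black lid with the white plug sits on the mat, left crop (187,208). The two with purple rings are decoys.

{"api": "carry_out", "payload": {
  "plan": [
    [40,20,32,0,0],
    [40,40,64,0,0],
    [40,60,96,-10,0],
    [40,80,129,-30,0],
    [40,100,161,-50,0],
    [40,120,193,-70,0],
    [40,140,225,-85,0],
    [40,160,257,-95,0]
  ],
  "newtons": 30
}}

```text
clock: 1.17
ee_pos: [0.3933, -0.3208, 0.1429]
eef_rot: [[0.373, -0.928, -0.001], [-0.928, -0.373, 0.001], [-0.001, 0.001, -1.0]]
ft_force: [1.0, -0.8, 0.2]
width: 0.0722
```

{"api": "carry_out", "payload": {
  "plan": [
    [40,20,32,-10,0],
    [40,40,64,-20,0],
    [40,60,95,-40,0],
    [40,65,104,-54,0],
    [40,65,104,-54,0],
    [40,65,104,-54,0]
  ]
}}

```text
clock: 1.67
ee_pos: [0.4579, -0.218, 0.0896]
eef_rot: [[0.375, -0.927, -0.002], [-0.927, -0.375, 0.001], [-0.001, 0.002, -1.0]]
ft_force: [0.1, 0.3, -0.5]
width: 0.0719
```

```bash
python3 - <<'E'
from h import *
np.set_printoptions(precision=4,suppress=True)
s=manip.read_state();print(s["clock"],s["ee_pos"],s["width"],s["ft_force"],s["eef_rot"][:,0])
im,d=manip.grab_frame("side");P=cloud("side",d)
print(px("side",s["ee_pos"]))
cv2.imwrite("pics/side1.png",cv2.resize(im[250:390,200:390],None,fx=4,fy=4)[...,::-1])
m=(d>0)&(np.hypot(P[...,0]-.459,P[...,1]+.218)<.075)&(P[...,2]>.035)&(P[...,2]<.2)
Q=P[m];print(len(Q),np.sort(Q[:,2])[:40])
E
```

```text
1.6667 [ 0.4579 -0.218   0.0896] 0.07186572181692147 [ 0.136   0.3118 -0.5195] [ 0.3755 -0.9268 -0.0015]
(np.float64(292.32917337865155), np.float64(332.642615565077))
422 [0.0874 0.0882 0.0897 0.0948 0.0949 0.0949 0.0954 0.0959 0.0959 0.0961
 0.0963 0.0972 0.0985 0.0985 0.0995 0.0996 0.1001 0.1003 0.1008 0.1013
 0.1015 0.1031 0.1035 0.1035 0.1039 0.104  0.1048 0.1049 0.1062 0.1065
 0.1069 0.1072 0.1074 0.1075 0.108  0.1089 0.1092 0.1097 0.111  0.1111]
```

{"api": "carry_out", "payload": {
  "plan": [
    [40,0,0,-25,0],
    [40,0,0,-45,0],
    [40,0,0,-60,0],
    [40,0,0,-68,0],
    [40,0,0,-74,0],
    [40,0,0,-78,0],
    [40,0,0,-80,0],
    [40,0,0,-80,0]
  ]
}}

```text
clock: 2.38
ee_pos: [0.4588, -0.2195, 0.0108]
eef_rot: [[0.373, -0.928, 0.001], [-0.928, -0.373, -0.001], [0.001, -0.001, -1.0]]
ft_force: [-1.0, -0.2, 0.2]
width: 0.0722
```

```bash
python3 - <<'E'
from h import *
s=manip.read_state();print(s["ee_pos"],s["ft_force"],s["ft_torque"],s["width"])
E
```

```text
[ 0.45880322 -0.21954331  0.01082679] [-0.96224656 -0.22233066  0.19475962] [0.00664533 0.03210968 0.01048439] 0.07215857822210353
```

{"api": "carry_out", "payload": {
  "plan": [
    [70,0,0,-1,0],
    [90,0,0,-1,0],
    [110,0,0,-1,0],
    [110,0,0,-1,0],
    [110,0,0,-1,0],
    [110,0,0,-1,0]
  ],
  "newtons": 30
}}

```text
clock: 2.88
ee_pos: [0.4592, -0.2196, 0.0108]
eef_rot: [[0.374, -0.927, 0.001], [-0.927, -0.374, -0.001], [0.002, -0.001, -1.0]]
ft_force: [-2.4, 0.3, 4.7]
width: 0.0624
```

{"api": "carry_out", "payload": {
  "plan": [
    [110,0,0,10,0],
    [110,0,0,40,0],
    [110,0,0,80,0],
    [110,0,0,120,0],
    [110,0,0,160,0],
    [110,0,0,200,0],
    [110,0,0,240,0],
    [110,0,0,275,0]
  ]
}}

```text
clock: 3.55
ee_pos: [0.4586, -0.2188, 0.2884]
eef_rot: [[0.374, -0.928, 0.003], [-0.928, -0.374, -0.002], [0.003, -0.002, -1.0]]
ft_force: [0.2, -0.3, -0.2]
width: 0.063
```

{"api": "carry_out", "payload": {
  "plan": [
    [110,5,30,15,0],
    [110,10,65,15,0],
    [110,18,105,15,0],
    [110,26,145,15,0],
    [110,34,185,15,0],
    [110,42,225,15,0],
    [110,50,265,15,0],
    [110,56,300,15,0]
  ]
}}

```text
clock: 4.22
ee_pos: [0.5144, 0.0838, 0.3004]
eef_rot: [[0.374, -0.927, 0.002], [-0.927, -0.374, 0.001], [0.0, -0.002, -1.0]]
ft_force: [0.5, 0.3, -0.9]
width: 0.0631
```

{"api": "carry_out", "payload": {
  "plan": [
    [110,6,30,0,0],
    [110,11,60,0,0],
    [110,13,68,0,0],
    [110,13,69,0,0],
    [110,13,69,0,0],
    [110,13,69,0,0]
  ]
}}

```text
clock: 4.72
ee_pos: [0.5272, 0.149, 0.2995]
eef_rot: [[0.373, -0.928, 0.0], [-0.928, -0.373, -0.001], [0.001, 0.0, -1.0]]
ft_force: [-0.6, 0.0, -1.0]
width: 0.063
```

```bash
python3 - <<'E'
from h import *
np.set_printoptions(precision=4,suppress=True)
s=manip.read_state();print(s["clock"],s["ee_pos"],s["width"],s["ft_force"],s["ft_torque"],s["qpos"])
for c in("side","top"):
    im,d=manip.grab_frame(c);P=cloud(c,d);np.savez(c+"2.npz",im=im,d=d)
    for t in("lid_mid","cup_rim"):
        for r in manip.landmark_of(c,t)[:3]:
            X=w(c,r["at"]);print(c,t,round(r["confidence"],2),X)
    u,v=map(int,px(c,[.528,.15,.28]))
    cv2.imwrite(f"pics/{c}2.png",cv2.resize(im[v-60:v+60,u-65:u+65],None,fx=5,fy=5,interpolation=cv2.INTER_CUBIC)[...,::-1])
E
```

```text
4.7167 [0.5272 0.149  0.2995] 0.06303864622855311 [-0.6485  0.0413 -1.0471] [-0.0355 -0.0115 -0.0082] [ 0.1478  0.0079  1.7292 -0.0008  1.4046  1.3367]
side lid_mid 0.71 [ 0.583  -0.3741  0.0121]
side lid_mid 0.67 [ 0.3316 -0.2044  0.0102]
side lid_mid 0.52 [0.5262 0.1474 0.3016]
side cup_rim 0.8 [0.5295 0.1525 0.2505]
top lid_mid 0.71 [ 0.5864 -0.375   0.0112]
top lid_mid 0.63 [0.5268 0.1467 0.3002]
top lid_mid 0.63 [ 0.3328 -0.2097  0.0138]
top cup_rim 0.66 [0.526  0.149  0.2501]
```

View pics/side2.png

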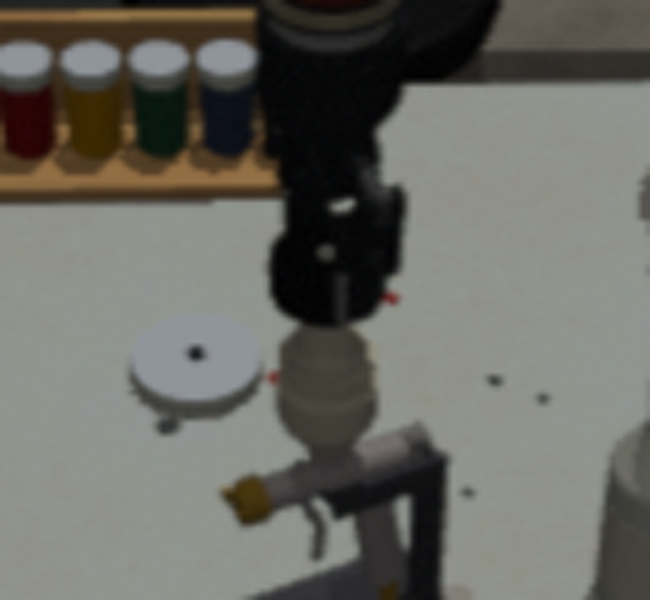

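{"api": "carry_out", "payload": {
  "plan": [
    [110,1,1,-15,0],
    [110,1,1,-28,0],
    [110,1,1,-36,0],
    [110,1,1,-40,0],
    [110,1,1,-42,0],
    [110,1,1,-43,0],
    [110,1,1,-44,0],
    [110,1,1,-44,0]
  ]
}}

```text
clock: 5.68
ee_pos: [0.5286, 0.1512, 0.2557]
eef_rot: [[0.374, -0.928, 0.001], [-0.928, -0.374, 0.0], [0.0, -0.001, -1.0]]
ft_force: [-0.0, -1.3, 0.1]
width: 0.0628
```

```bash
cat > st.py <<'E'
from h import *
np.set_printoptions(precision=4,suppress=True)
s=manip.read_state();print(s["clock"],s["ee_pos"],"yaw",round(np.degrees(np.arctan2(s["eef_rot"][1,0],s["eef_rot"][0,0])),1),"tilt",s["eef_rot"][:,2],s["width"],s["ft_force"],s["ft_torque"],s["qpos"][5])
E
python3 st.py
```

```text
5.6833 [0.5286 0.1512 0.2557] yaw -68.1 tilt [ 0.0007  0.0001 -1.    ] 0.06281437504584084 [-0.0164 -1.2574  0.1401] [ 0.0409 -0.0136 -0.028 ] 1.3388035021681872
```

{"api": "carry_out", "payload": {
  "plan": [
    [110,0,-0.5,-1,0],
    [110,0,-0.5,-2,0],
    [110,0,-0.5,-3,0],
    [110,0,-0.5,-4,0],
    [110,0,-0.5,-5,0],
    [110,0,-0.5,-5,0]
  ]
}}

```text
clock: 6.18
ee_pos: [0.5282, 0.1506, 0.25]
eef_rot: [[0.374, -0.928, -0.001], [-0.928, -0.374, -0.0], [-0.0, 0.0, -1.0]]
ft_force: [0.2, 0.6, -0.4]
width: 0.0628
```

{"api": "carry_out", "payload": {
  "plan": [
    [110,0,0,-0.5,0],
    [110,0,0,-1,0],
    [110,0,0,-1.5,0],
    [110,0,0,-1.5,0]
  ]
}}

```text
clock: 6.52
ee_pos: [0.5283, 0.1506, 0.2487]
eef_rot: [[0.374, -0.928, -0.0], [-0.928, -0.374, -0.0], [-0.0, 0.0, -1.0]]
ft_force: [-0.4, 0.5, -0.1]
width: 0.0628
```

{"api": "carry_out", "payload": {
  "plan": [
    [110,0,0,-0.5,0],
    [110,0,0,-1,0],
    [110,0,0,-1,0]
  ]
}}

```text
clock: 6.77
ee_pos: [0.5283, 0.1506, 0.2477]
eef_rot: [[0.374, -0.928, -0.0], [-0.928, -0.374, 0.0], [-0.0, 0.0, -1.0]]
ft_force: [0.8, -0.1, -1.3]
width: 0.0628
```

{"api": "carry_out", "payload": {
  "plan": [
    [110,0,0,-0.5,0],
    [110,0,0,-1,0],
    [110,0,0,-1,0]
  ]
}}

```text
clock: 7.02
ee_pos: [0.5283, 0.1506, 0.2467]
eef_rot: [[0.374, -0.928, -0.0], [-0.928, -0.374, 0.0], [-0.0, 0.0, -1.0]]
ft_force: [-0.8, -0.4, -0.1]
width: 0.0628
```

{"api": "carry_out", "payload": {
  "plan": [
    [110,0,0,-0.5,0],
    [110,0,0,-1,0],
    [110,0,0,-1,0]
  ]
}}

```text
clock: 7.27
ee_pos: [0.5283, 0.1506, 0.2457]
eef_rot: [[0.374, -0.928, -0.0], [-0.928, -0.374, -0.0], [-0.0, 0.0, -1.0]]
ft_force: [-0.3, 0.2, -0.3]
width: 0.0627
```

{"api": "carry_out", "payload": {
  "plan": [
    [110,0,0,-0.5,0],
    [110,0,0,-1,0],
    [110,0,0,-1,0]
  ]
}}

```text
clock: 7.52
ee_pos: [0.5284, 0.1506, 0.2447]
eef_rot: [[0.374, -0.928, -0.0], [-0.928, -0.374, -0.0], [-0.0, 0.0, -1.0]]
ft_force: [-0.0, 1.5, -0.2]
width: 0.0628
```

{"api": "carry_out", "payload": {
  "plan": [
    [110,0,0,-0.5,0],
    [110,0,0,-1,0],
    [110,0,0,-1,0]
  ]
}}

```text
clock: 7.77
ee_pos: [0.5284, 0.1506, 0.2437]
eef_rot: [[0.374, -0.928, -0.0], [-0.928, -0.374, -0.0], [-0.0, 0.0, -1.0]]
ft_force: [-0.5, 0.6, -0.4]
width: 0.0627
```

{"api": "carry_out", "payload": {
  "plan": [
    [110,0,0,-0.5,0],
    [110,0,0,-1,0],
    [110,0,0,-1,0]
  ]
}}

```text
clock: 8.02
ee_pos: [0.5284, 0.1506, 0.2429]
eef_rot: [[0.374, -0.928, 0.0], [-0.928, -0.374, 0.0], [0.0, -0.0, -1.0]]
ft_force: [0.4, 0.7, 0.4]
width: 0.063
```

```bash
python3 st.py
```

```text
8.0167 [0.5284 0.1506 0.2429] yaw -68.1 tilt [ 0.0001  0.     -1.    ] 0.06296777281436451 [0.39   0.7428 0.4488] [0.0332 0.0057 0.0332] 1.337886627369482
```

{"api": "carry_out", "payload": {
  "plan": [
    [110,0,0,-0.5,0],
    [110,0,0,-1,0],
    [110,0,0,-1,0]
  ]
}}

```text
clock: 8.27
ee_pos: [0.5286, 0.1507, 0.2426]
eef_rot: [[0.374, -0.928, 0.001], [-0.928, -0.374, 0.0], [0.0, -0.001, -1.0]]
ft_force: [-3.3, 0.0, 3.9]
width: 0.0629
```

```bash
python3 st.py
```

```text
8.2667 [0.5286 0.1507 0.2426] yaw -68.1 tilt [ 0.0005  0.0001 -1.    ] 0.0629273300929541 [-3.2661  0.045   3.9278] [ 0.0269  0.2659 -0.0263] 1.3378917327968365
```

{"api": "carry_out", "payload": {
  "plan": [
    [110,-0.7,0,0,0],
    [110,-0.7,0,0,0],
    [110,-0.7,0,0.5,6],
    [110,-0.7,0,1.0,12],
    [110,-0.7,0,1.6,20],
    [110,-0.7,0,1.6,20]
  ]
}}

```text
clock: 8.77
ee_pos: [0.5282, 0.1509, 0.2442]
eef_rot: [[0.67, -0.742, 0.002], [-0.742, -0.67, 0.001], [0.0, -0.002, -1.0]]
ft_force: [-0.4, 0.8, 4.5]
width: 0.0627
```

```bash
python3 st.py
```

```text
8.7667 [0.5282 0.1509 0.2442] yaw -47.9 tilt [ 0.0015  0.0007 -1.    ] 0.0626683255723068 [-0.3716  0.8454  4.502 ] [0.2135 0.1114 0.0174] 0.9863564408069845
```

{"api": "carry_out", "payload": {
  "plan": [
    [110,0,0,0.5,6],
    [110,0,0,1.0,12],
    [110,0,0,1.5,18],
    [110,0,0,1.9,24],
    [110,0,0,1.9,24]
  ]
}}

```text
clock: 9.18
ee_pos: [0.528, 0.1511, 0.2461]
eef_rot: [[0.913, -0.408, 0.001], [-0.408, -0.913, 0.001], [0.0, -0.001, -1.0]]
ft_force: [-0.6, 0.9, 5.2]
width: 0.063
```

{"api": "carry_out", "payload": {
  "plan": [
    [110,0,0,0.5,6],
    [110,0,0,0.9,12],
    [110,0,0,1.2,16],
    [110,0,0,1.2,16]
  ]
}}

```text
clock: 9.52
ee_pos: [0.5279, 0.1512, 0.2474]
eef_rot: [[0.99, -0.143, 0.001], [-0.143, -0.99, 0.001], [0.001, -0.001, -1.0]]
ft_force: [-1.6, 2.8, 5.8]
width: 0.0628
```

```bash
python3 st.py
```

```text
9.5167 [0.5279 0.1512 0.2474] yaw -8.2 tilt [ 0.0007  0.0012 -1.    ] 0.06275609688052673 [-1.6079  2.7713  5.8176] [0.3676 0.3237 0.0384] 0.29335741670519316
```

{"api": "carry_out", "payload": {
  "plan": [
    [110,-0.3,0.4,0.3,4],
    [110,-0.3,0.4,0.6,8],
    [110,-0.3,0.4,0.6,8]
  ]
}}

```text
clock: 9.77
ee_pos: [0.5278, 0.1512, 0.248]
eef_rot: [[1.0, -0.004, 0.001], [-0.004, -1.0, 0.0], [0.001, -0.0, -1.0]]
ft_force: [-1.0, 0.8, 6.7]
width: 0.0626
```

{"api": "carry_out", "payload": {
  "plan": [
    [110,0,0,0.2,3],
    [110,0,0,0.4,6],
    [110,0,0,0.4,6]
  ]
}}

```text
clock: 10.02
ee_pos: [0.5278, 0.1512, 0.248]
eef_rot: [[0.995, 0.1, 0.001], [0.1, -0.995, 0.001], [0.001, -0.0, -1.0]]
ft_force: [0.8, 1.5, 5.5]
width: 0.0631
```

{"api": "carry_out", "payload": {
  "plan": [
    [110,0,0,0.2,3],
    [110,0,0,0.3,6],
    [110,0,0,0.3,6]
  ]
}}

```text
clock: 10.27
ee_pos: [0.5266, 0.1515, 0.2469]
eef_rot: [[0.979, 0.204, -0.002], [0.204, -0.979, 0.001], [-0.002, -0.002, -1.0]]
ft_force: [-2.0, 3.9, 0.6]
width: 0.0627
```

```bash
python3 st.py
```

```text
10.2667 [0.5266 0.1515 0.2469] yaw 11.8 tilt [-0.0021  0.0011 -1.    ] 0.06274075046357815 [-1.9619  3.887   0.5972] [0.5384 0.0731 0.058 ] -0.05443204508379185
```

{"api": "carry_out", "payload": {
  "plan": [
    [110,-0.2,0.3,0,3],
    [110,-0.2,0.3,0,5],
    [110,-0.2,0.3,-0.5,5],
    [110,-0.2,0.3,-1,5],
    [110,-0.2,0.3,-1,5]
  ]
}}

```text
clock: 10.68
ee_pos: [0.5266, 0.1511, 0.2459]
eef_rot: [[0.957, 0.289, -0.002], [0.289, -0.957, -0.001], [-0.002, 0.0, -1.0]]
ft_force: [0.2, 0.4, -0.4]
width: 0.0625
```

```bash
python3 st.py
```

```text
10.6833 [0.5266 0.1511 0.2459] yaw 16.8 tilt [-0.0017 -0.0006 -1.    ] 0.06252269007542262 [ 0.2001  0.376  -0.4368] [0.069  0.0239 0.0186] -0.14144419579795303
```

{"api": "carry_out", "payload": {
  "plan": [
    [110,0,0,-0.7,0],
    [110,0,0,-1.4,0],
    [110,0,0,-2,0],
    [110,0,0,-2,0]
  ]
}}

```text
clock: 11.02
ee_pos: [0.5271, 0.1512, 0.2446]
eef_rot: [[0.957, 0.291, -0.0], [0.291, -0.957, -0.0], [-0.0, 0.0, -1.0]]
ft_force: [0.2, -0.3, -1.0]
width: 0.063
```

{"api": "carry_out", "payload": {
  "plan": [
    [110,0,0,-0.5,0],
    [110,0,0,-1,0],
    [110,0,0,-1.5,0],
    [110,0,0,-1.5,0]
  ]
}}

```text
clock: 11.35
ee_pos: [0.5272, 0.1513, 0.2433]
eef_rot: [[0.957, 0.291, 0.0], [0.291, -0.957, -0.0], [-0.0, 0.0, -1.0]]
ft_force: [0.3, 0.1, -0.0]
width: 0.0629
```

{"api": "carry_out", "payload": {
  "plan": [
    [110,0,0,-0.5,0],
    [110,0,0,-1,0],
    [110,0,0,-1,0]
  ]
}}

```text
clock: 11.6
ee_pos: [0.5273, 0.1513, 0.2425]
eef_rot: [[0.957, 0.291, 0.0], [0.291, -0.957, -0.0], [0.0, 0.0, -1.0]]
ft_force: [-0.6, 0.1, 0.9]
width: 0.0629
```

```bash
python3 st.py
```

```text
11.6 [0.5273 0.1513 0.2425] yaw 16.9 tilt [ 0.0002 -0.     -1.    ] 0.0629196050486471 [-0.5838  0.0818  0.8593] [ 0.0598  0.0629 -0.0181] -0.14397030763081176
```

{"api": "carry_out", "payload": {
  "plan": [
    [110,0,0,-0.6,-3],
    [110,0,0,-1.0,-8],
    [110,0,0,-1.6,-15],
    [110,0,0,-2.1,-21],
    [110,0,0,-2.1,-21]
  ]
}}

```text
clock: 12.02
ee_pos: [0.5274, 0.1515, 0.2406]
eef_rot: [[0.997, -0.073, 0.0], [-0.073, -0.997, 0.0], [0.0, -0.0, -1.0]]
ft_force: [-1.3, 1.5, 0.9]
width: 0.0627
```

```bash
python3 st.py
```

```text
12.0167 [0.5274 0.1515 0.2406] yaw -4.2 tilt [ 0.0005  0.0005 -1.    ] 0.06273754244347995 [-1.3159  1.5467  0.9226] [ 0.1195  0.0697 -0.0417] 0.22428742787123576
```

{"api": "carry_out", "payload": {
  "plan": [
    [110,0,0,-0.5,-6],
    [110,0,0,-1.0,-12],
    [110,0,0,-1.5,-18],
    [110,0,0,-2.0,-24],
    [110,0,0,-2.0,-24]
  ]
}}

```text
clock: 12.43
ee_pos: [0.5276, 0.1514, 0.2387]
eef_rot: [[0.883, -0.47, 0.001], [-0.47, -0.883, 0.0], [0.001, -0.001, -1.0]]
ft_force: [-0.4, 1.8, 2.8]
width: 0.0627
```

{"api": "carry_out", "payload": {
  "plan": [
    [110,0,0,-0.5,-6],
    [110,0,0,-1.0,-12],
    [110,0,0,-1.5,-18],
    [110,0,0,-1.8,-22],
    [110,0,0,-1.8,-22]
  ]
}}

```text
clock: 12.85
ee_pos: [0.5276, 0.1514, 0.2369]
eef_rot: [[0.644, -0.765, 0.001], [-0.765, -0.644, 0.0], [0.001, -0.001, -1.0]]
ft_force: [0.1, 0.1, 2.7]
width: 0.0627
```

```bash
python3 st.py
```

```text
12.85 [0.5276 0.1514 0.2369] yaw -49.9 tilt [ 0.0012  0.0003 -1.    ] 0.06268025592499253 [0.0513 0.1399 2.6865] [ 0.0408 -0.0063 -0.0862] 1.0222749039931804
```

{"api": "carry_out", "payload": {
  "plan": [
    [110,0,0,-0.4,-5],
    [110,0,0,-0.5,-10],
    [110,0,0,-0.5,-15],
    [110,0,0,-0.5,-20],
    [110,0,0,-0.5,-20]
  ]
}}

```text
clock: 13.27
ee_pos: [0.5277, 0.1514, 0.2366]
eef_rot: [[0.344, -0.939, 0.001], [-0.939, -0.344, 0.0], [0.0, -0.001, -1.0]]
ft_force: [0.2, 0.3, 3.3]
width: 0.0631
```

```bash
python3 st.py
```

```text
13.2667 [0.5277 0.1514 0.2366] yaw -69.9 tilt [ 0.0015  0.0001 -1.    ] 0.0631437635148757 [0.1598 0.3341 3.297 ] [ 0.0074  0.0178 -0.0556] 1.371225821355813
```

{"api": "carry_out", "payload": {
  "plan": [
    [110,0,0,0,-5],
    [110,0,0,0,-10],
    [110,0,0,0,-13],
    [110,0,0,0,-13],
    [110,0,0,0,-13]
  ]
}}

```text
clock: 13.68
ee_pos: [0.5276, 0.1515, 0.2365]
eef_rot: [[0.125, -0.992, 0.001], [-0.992, -0.125, 0.0], [-0.0, -0.001, -1.0]]
ft_force: [-0.4, 1.0, 3.1]
width: 0.0629
```

```bash
python3 st.py
```

```text
13.6833 [0.5276 0.1515 0.2365] yaw -82.8 tilt [ 0.0012  0.0004 -1.    ] 0.06287193479768668 [-0.3582  1.0259  3.139 ] [ 0.0749 -0.0373 -0.1168] 1.59668729435364
```

{"api": "carry_out", "payload": {
  "plan": [
    [110,0,0,0,-2],
    [110,0,0,0,-4],
    [110,0,0,0,-4],
    [110,0,0,0,-4]
  ]
}}

```text
clock: 14.02
ee_pos: [0.5275, 0.1514, 0.2363]
eef_rot: [[0.054, -0.999, 0.001], [-0.999, -0.054, 0.0], [-0.0, -0.001, -1.0]]
ft_force: [0.2, 0.2, 3.2]
width: 0.0628
```

```bash
python3 st.py
```

```text
14.0167 [0.5275 0.1514 0.2363] yaw -86.9 tilt [ 0.001   0.0004 -1.    ] 0.0627958590576943 [0.1982 0.2127 3.206 ] [ 0.0232 -0.0695 -0.2243] 1.6686030001382126
```

{"api": "carry_out", "payload": {
  "plan": [
    [110,0,0,0,-2],
    [110,0,0,0,-4],
    [110,0,0,0,-4],
    [110,0,0,0,-4]
  ]
}}

```text
clock: 14.35
ee_pos: [0.5274, 0.1514, 0.2362]
eef_rot: [[-0.017, -1.0, 0.001], [-1.0, 0.017, 0.0], [-0.0, -0.001, -1.0]]
ft_force: [0.9, 0.7, 4.2]
width: 0.0625
```

```bash
python3 st.py
```

```text
14.35 [0.5274 0.1514 0.2362] yaw -91.0 tilt [ 0.0006  0.0004 -1.    ] 0.06251021454009613 [0.8993 0.6875 4.2438] [ 0.0087 -0.0541 -0.1904] 1.739416367909793
```

{"api": "carry_out", "payload": {
  "plan": [
    [110,0,0,0,-1],
    [110,0,0,0,-2],
    [110,0,0,0,-2],
    [110,0,0,0,-2]
  ]
}}

```text
clock: 14.68
ee_pos: [0.5274, 0.1514, 0.2361]
eef_rot: [[-0.054, -0.999, 0.001], [-0.999, 0.054, 0.0], [-0.0, -0.001, -1.0]]
ft_force: [1.4, 0.0, 3.5]
width: 0.0627
```

```bash
python3 st.py
```

```text
14.6833 [0.5274 0.1514 0.2361] yaw -93.1 tilt [ 0.0006  0.0002 -1.    ] 0.06273421210915056 [1.4243 0.0407 3.5367] [ 0.0855 -0.1336  0.1234] 1.7762170135268942
```

{"api": "carry_out", "payload": {
  "plan": [
    [110,0,0,0,0]
  ]
}}

```text
clock: 14.77
ee_pos: [0.5274, 0.1514, 0.2362]
eef_rot: [[-0.054, -0.999, 0.001], [-0.999, 0.054, 0.0], [-0.0, -0.001, -1.0]]
ft_force: [0.3, 1.2, 4.0]
width: 0.0631
```

```bash
python3 st.py; python3 - <<'E'
from h import *
for i in range(4):
    manip.grab_frame("top"); s=manip.read_state(); print(s["ft_torque"][2],s["joint_efforts"][5])
E
```

```text
14.7667 [0.5274 0.1514 0.2362] yaw -93.1 tilt [ 0.0006  0.0003 -1.    ] 0.06311298086893992 [0.2925 1.1795 3.9815] [ 0.0901 -0.2138  0.0828] 1.7762096576928892
0.05860094117291577 0.08382088970392942
0.05660567960730284 0.07951820734888315
0.022939378429521838 0.07947416044771671
0.07708388401408987 0.0773940235376358
```

{"api": "carry_out", "payload": {
  "plan": [
    [110,0,0,0,-1],
    [110,0,0,0,-1]
  ]
}}

```text
clock: 15.13
ee_pos: [0.5274, 0.1514, 0.2361]
eef_rot: [[-0.072, -0.997, 0.001], [-0.997, 0.072, 0.0], [-0.0, -0.001, -1.0]]
ft_force: [1.3, 0.0, 4.4]
width: 0.0631
```

```bash
python3 st.py; python3 - <<'E'
from h import *
for i in range(3):
    manip.grab_frame("top"); s=manip.read_state(); print(s["ft_torque"][2],s["joint_efforts"][5],s["ee_pos"][2])
E
```

```text
15.1333 [0.5274 0.1514 0.2361] yaw -94.1 tilt [ 0.0006  0.0001 -1.    ] 0.06305202178705868 [1.3417 0.0381 4.4267] [ 0.0808 -0.2491 -0.015 ] 1.7943558780708466
-0.07665494398244042 -0.09308785200119019 0.23610211608972914
-0.05151082197760047 -0.047981778625398874 0.23613078660701767
-0.06575762412109246 -0.04251012811437249 0.23608898324512
```

{"api": "carry_out", "payload": {
  "plan": [
    [60,0,0,0.5,0],
    [40,0,0,0.7,0],
    [30,0,0,0.7,0],
    [30,0,0,0.7,0],
    [30,0,0,0.7,0]
  ]
}}

```text
clock: 15.7
ee_pos: [0.5266, 0.1511, 0.2359]
eef_rot: [[-0.071, -0.997, -0.002], [-0.997, 0.071, -0.0], [0.001, 0.002, -1.0]]
ft_force: [0.2, -0.5, 0.6]
width: 0.0756
```

```bash
python3 st.py
```

```text
15.7 [0.5266 0.1511 0.2359] yaw -94.1 tilt [-0.0018 -0.0004 -1.    ] 0.07562170718415419 [ 0.1763 -0.512   0.626 ] [-0.0108  0.0122 -0.0094] 1.7933609447437278
```

{"api": "carry_out", "payload": {
  "plan": [
    [70,0,0,0,0],
    [90,0,0,0,0],
    [110,0,0,0,0],
    [110,0,0,0,0],
    [110,0,0,0,0]
  ],
  "newtons": 40
}}

```text
clock: 16.12
ee_pos: [0.5269, 0.1514, 0.2368]
eef_rot: [[-0.071, -0.997, -0.001], [-0.997, 0.071, 0.0], [-0.0, 0.001, -1.0]]
ft_force: [-1.8, -0.1, 2.2]
width: 0.0624
```

```bash
python3 st.py
```

```text
16.1167 [0.5269 0.1514 0.2368] yaw -94.1 tilt [-0.0006  0.0001 -1.    ] 0.062433081423825906 [-1.7868 -0.0879  2.2403] [0.1382 0.3454 0.0829] 1.7932470639876155
```

{"api": "carry_out", "payload": {
  "plan": [
    [110,0,0,0,-1],
    [110,0,0,0,-1],
    [110,0,0,0,-1]
  ]
}}

```text
clock: 16.37
ee_pos: [0.527, 0.1514, 0.2368]
eef_rot: [[-0.09, -0.996, -0.0], [-0.996, 0.09, 0.0], [-0.0, 0.0, -1.0]]
ft_force: [-2.8, -0.1, 3.0]
width: 0.0625
```

```bash
python3 st.py
```

```text
16.3667 [0.527  0.1514 0.2368] yaw -95.1 tilt [-0.0005  0.0001 -1.    ] 0.062486630655925406 [-2.8171 -0.0926  2.9861] [-0.0026  0.4195 -0.1336] 1.8119514679459907
```

{"api": "carry_out", "payload": {
  "plan": [
    [110,0,0,0,-1],
    [110,0,0,0,-1],
    [110,0,0,0,-1]
  ]
}}

```text
clock: 16.62
ee_pos: [0.5271, 0.1514, 0.2368]
eef_rot: [[-0.106, -0.994, -0.0], [-0.994, 0.106, 0.0], [-0.0, 0.0, -1.0]]
ft_force: [-2.4, 0.2, 3.7]
width: 0.0627
```

```bash
python3 st.py
```

```text
16.6167 [0.5271 0.1514 0.2368] yaw -96.1 tilt [-0.0003  0.0001 -1.    ] 0.06270162200939483 [-2.3504  0.175   3.7472] [0.0598 0.5083 0.121 ] 1.8289675694348286
```

{"api": "carry_out", "payload": {
  "plan": [
    [60,0,0,0,0],
    [30,0,0,0,0],
    [20,0,0,0,0],
    [20,0,0,0,0],
    [20,0,0,10,0],
    [10,0,0,30,0],
    [0,0,0,60,0],
    [0,0,0,90,0]
  ]
}}

```text
clock: 17.28
ee_pos: [0.5267, 0.1511, 0.3273]
eef_rot: [[-0.106, -0.994, -0.002], [-0.994, 0.106, -0.0], [0.001, 0.002, -1.0]]
ft_force: [-0.5, -0.1, 0.5]
width: 0.0851
```

{"api": "carry_out", "payload": {
  "plan": [
    [0,-10,-35,10,0],
    [0,-20,-75,20,0],
    [0,-30,-115,20,0],
    [0,-40,-155,20,0],
    [0,-45,-190,20,0],
    [0,-45,-190,20,0]
  ]
}}

```text
clock: 17.78
ee_pos: [0.4815, -0.0442, 0.3479]
eef_rot: [[-0.113, -0.994, 0.002], [-0.994, 0.113, -0.004], [0.004, -0.002, -1.0]]
ft_force: [-0.1, -0.1, -0.3]
width: 0.0853
```

```bash
python3 - <<'E'
from h import *
np.set_printoptions(precision=4,suppress=True)
print(manip.read_state()["clock"])
I=[]
for c in("top","side"):
    im,d=manip.grab_frame(c);P=cloud(c,d)
    for r in manip.landmark_of(c,"lid_mid")[:4]: print(c,round(r["confidence"],2),w(c,r["at"]))
    m=(d>0)&(P[...,2]>.247)&(P[...,2]<.262)&(np.hypot(P[...,0]-.5275,P[...,1]-.151)<.04)
    Q=P[m];g=np.c_[Q[:,:2]-Q[:,:2].mean(0),np.ones(len(Q))];k=np.linalg.lstsq(g,Q[:,2],rcond=None)[0]
    print(c,len(Q),Q.mean(0),np.median(Q[:,2]),"slope",k,(Q[:,:2].min(0)+Q[:,:2].max(0))/2)
    u,v=map(int,px(c,[.5275,.151,.24])); I.append(cv2.resize(im[v-45:v+45,u-45:u+45],(400,400),interpolation=cv2.INTER_CUBIC))
cv2.imwrite("pics/end.png",np.hstack(I)[...,::-1])
E
```

```text
17.7833
top 0.9 [ 0.5864 -0.3723  0.0116]
top 0.65 [0.525  0.1515 0.2503]
top 0.57 [ 0.332  -0.2066  0.0151]
top 0.55 [0.5287 0.1486 0.2393]
top 787 [0.5273 0.1487 0.2528] 0.25282011764695633 slope [ 0.006  -0.0045  0.2528] [0.5282 0.1487]
side 0.75 [ 0.3313 -0.2068  0.0086]
side 0.75 [ 0.5844 -0.3745  0.014 ]
side 0.62 [0.5259 0.152  0.238 ]
side 277 [0.5294 0.1479 0.2521] 0.2521797994993104 slope [-0.0168  0.0091  0.2521] [0.5298 0.1514]
```

View pics/end.png

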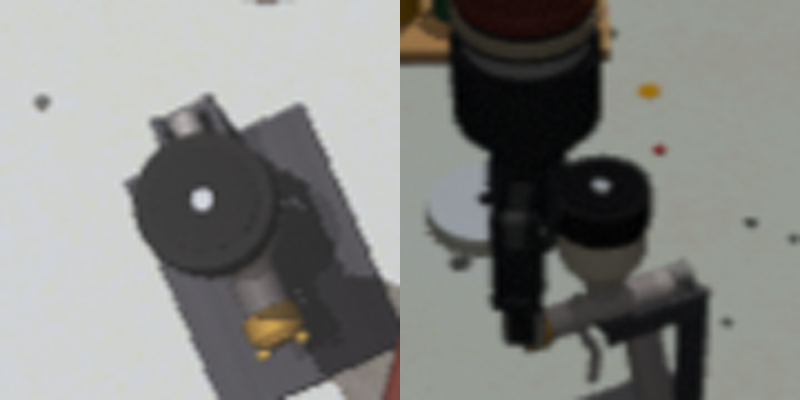

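The picture shows the black lid seated level on the cup, at left (202,200) and right (600,205), with the gripper clear. I'm handing in.

```bash
python3 -c "
from cell import manip
print(manip.sign_off())"
```

```text
the job is handed in; nothing more can be done
None
```

The black lid is on the cup and released, and I handed the job in at about 18 s on the robot's clock. `sign_off` reports no verdict, so the result rests on the checks below.

- **Thread start:** I rested the lid on the thread with about 4 N, turned it backward about 75° until it climbed to the top, and it dropped off. The height at the top was about 2.7–3.0 mm above the rim and after the drop about 3 mm below it. Both are estimated from the tool height, with at most about 0.5 mm to spare on the limits.
- **Tightening:** Turned forward, the lid met the rim where expected. I stopped first at about 100° past the drop by my estimate, with the reaction torque reaching about 0.2 N m and the lid sinking a last 0.5 mm. After letting go I gripped again and turned 2° more, where the lid resisted about 0.13 N m.
- **Final look:** The lid's middle is about 9.5 mm below the rim. It is level within the depth noise (up to about 0.02 rad) and within about 2–3 mm of the axis by the cameras.

**Unclear:**
- **Clamp force:** The wrist torque sign jumped twice during the last few degrees, probably the pads slipping over the lid's ribs. The exact final lid angle and clamp force are therefore inferred from the torque and the 0.5 mm of give, not measured.
- **Position on the axis:** The two cameras disagreed by 1–3 mm on where the lid's centre is.

The other things on the bench were not touched as far as I know. I did not measure their positions again at the end.

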